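Sort the capped seed tubes from under the riser

ROBOT

A 6-joint arm with a two-finger parallel gripper is mounted at the origin on the work surface. World frame = base frame: x ahead of the robot, y to its left, z up, the work surface at z = 0. Lengths are in m, angles in rad, forces in N, time in s.
With the tool pointing down it reaches from about 0.35 to 0.775 m from the base axis. Payload 7.3 kg.
Tool frame: the origin (TCP) lies at the very end of the fingers, on their centre line; the grasp point (between the pads) lies 19 mm behind it (robot.pinch_z is the distance from the TCP to the grasp point, in m); z points along the fingers, y is the line along which they close (so a half turn about z gives the same grasp; the last joint's range is limited). The gripper opens to 92 mm and grips with 3 to 60 N. Pads are 19 mm wide; open, the fingers measure 130 mm over their backs; the gripper's body (75 mm by 190 mm) begins 47 mm behind the grasp point.
Start: joints at [1.026, 0.342, 1.524, -0, 1.275, -0.146], TCP at [0.204, 0.484, 0.227] pointing down, gripper open.
Joint ranges: [-2.53, 2.53], [-0.77, 2.02], [0.04, 2.7], [-1, 4.14], [0.28, 2.66], [-3.11, 3.11]. Speed limits (rad/s): [2.57, 2.57, 3.14, 3.14, 3.14, 3.14].

INTERFACE

Orientations are given as [roll, pitch, yaw] about the fixed x, y, z axes, in that order (R = Rz(yaw) Ry(pitch) Rx(roll)).
In Python, from cell import robot gives the robot as it stands.
- The arm moves only by the tool move_arm, never from a script. Its argument "motion" is a list of rows, each a list of 6 numbers: the shift along the tool's x, y, z in units of 0.1 m (1.0 is 0.1 m), then the turn, a rotation vector about the tool's x, y, z in units of pi rad (1.0 is pi rad). In form: [[dx, dy, dz, rx, ry, rz], ...]. A call has 1 to 12 rows; each row is the pose to reach, as a shift and turn from the pose commanded when the call began, along the tool's axes at that moment, turning the shorter way round; what a row does not reach only later rows make up. A row lasts 1/8 s, in which the tool goes at most 62.5 mm and 10.7 degrees, less where a joint would pass 70% of its speed; a pose out of reach is approached as far as the arm can. A call with a number of a shift or a turn outside -1 to 1 is refused whole. A call with a gripper value outside its range is refused whole. "fingers" is the opening, from -1 (shut) to 1 (fully open), set as the call begins (left out, the last holds). The fingers move at their own pace and stop on an object; "newtons" is the grip in N (left out, the last holds). Time passes only in rows, so rows that repeat a pose let the fingers close. It gives the time, the measured TCP pose, the force, the opening and the grip force at its end, in the units of the state.
- robot.observe(): the state, without advancing time (a new reading comes with each control period).
- robot.read_camera(name): name is "scene" or "top"; returns a dict with "image" (480x640x3 uint8, red, green, blue), "range_z" (480x640 float32, m along the optical axis (not along the pixel's ray), 0 where there is no reading), "vfov" (degrees; the focal length in pixels is half the picture's height over the tangent of half this angle, whatever the lens; pixels are square), "cx", "cy" (the principal point, pixels), "k1" (the pictures are not rectified: a ray, as slopes to the right and down, at radius r is drawn at 1 + k1 r^2 times it, then the intrinsics apply), "extrinsics" (4x4, takes a point from camera to world coordinates). Camera axes: x right, y up, looking along -z (the intrinsics and any distortion apply to the point x, -y, -z); pixel columns grow to the right and rows downward; lengths in m; the calibration is good to about 2 mm. A picture is of the moment at which its call begins.
- robot.hand_in(): hands the job in; it is judged then, once.
The state is a dict: "time": time; "qpos": joint angles; "qvel": joint speeds; "joint_efforts": joint torques, N m; "tool_pos": TCP position; "tool_rot": TCP orientation; "contact_force": force on the tool from outside, world axes, zero at the start; "torque": the same for the moment, N m; "opening": finger opening in m; "grip_force": force on a finger pad.
Only numpy, scipy, OpenCV 4.12 (cv2) and the standard library are available. Lean on these libraries where they do the work, as an engineer would, in place of code of your own. Each camera call takes 0.05 s, during which the arm holds its last target. There are 200 camera calls.

TASK

Take the three capped tubes from under the riser shelf and sort them by cap colour: the blue one goes into the ceramic pot, the two yellow ones into the cardboard tray that is balanced on the brick. Load the tray evenly, one tube lying flat in each half well away from the middle, so that the tray stays level and does not tip or slide, and leave the pot, the jugs, the measuring cup and the funnel where they stand.

Things in the scene. Friction and masses are not known exactly. Their poses are not given: they have to be found in the camera images.
- yellow_a_mid (a point): centre (half-way up) of a yellow-capped tube: rigid, closed, square white plastic tube, 96 long, 28 wide and high, about 35 g, lying on the table under the riser's front part, some 100 from the next. Its x axis runs along it away from the coloured cap (38 long; a band of that colour at the other end), into the riser within 20 degrees of the riser's x; z up.
- yellow_b_mid (a point): centre (half-way up) of a yellow-capped tube: rigid, closed, square white plastic tube, 96 long, 28 wide and high, about 35 g, lying on the table under the riser's front part, some 100 from the next. Its x axis runs along it away from the coloured cap (38 long; a band of that colour at the other end), into the riser within 20 degrees of the riser's x; z up.
- blue_mid (a point): centre (half-way up) of a blue-capped tube: rigid, closed, square white plastic tube, 96 long, 28 wide and high, about 35 g, lying on the table under the riser's front part, some 100 from the next. Its x axis runs along it away from the coloured cap (38 long; a band of that colour at the other end), into the riser within 20 degrees of the riser's x; z up.
- riser: fixed grey shelf at the robot's left, open all round; origin at the middle of its footprint, y along it, x from its front (towards the robot's right) to its back. Board x +-65, y +-200, underside 180, top 196 up; 12 mm legs at x +-56, y +-190. Tube centres lie 20 to 40 inside the front edge: an upright gripper meets the board; leaned about 36 degrees, body out to the front, it passes under.
- tray: open cardboard tray, 70 g, 240 (x) by 120 (y) by 22 high, walls and floor 3 thick; origin at the centre of its underside, z up, x roughly to the robot's left. Lies loose across the brick, in front or to the right, nearer or farther than the pot, ends overhanging about 92. Pressing on an end, or two tubes at one end, tips it; one tube set down lightly up to 70 from the middle does not.
- brick: fixed clay brick under the tray's middle, 56 (x) by 120 (y) by 40 high; origin at the centre of its underside.
- pot: round ceramic pot, open at the top, rim radius 80, 75 high, two side handles, walls 5, 700 g, loose on the table nearer or farther than the tray; origin at the centre of its underside. Wide enough for a tube lying level to go in.
- measuring_cup: bystander: steel measuring cup, 74 across, 55 high, with a stick handle 73 long; stands loose on the riser's board; origin at the centre of its underside.
- funnel: bystander: hard orange silicone funnel standing wide mouth down on the riser's board, 92 across, 85 high; origin at the centre of its underside.
- jug_left: bystander: clear plastic jug, 110 across at the rim, 130 high, handle to one side, standing loose behind the riser; origin at the centre of its underside.
- jug_right: bystander: the same kind of jug, at the robot's right.
There are look-alikes about, which are no part of the job. Leave any pink look-alike of the part that bears yellow_a_mid alone. Several things look just like the part that bears blue_mid: the one meant starts nearest to the robot's base.

How it is judged:
At the end, for the whole second after the job is handed in: Yellow tubes flat in the tray, one per half, 30 to 105 mm from its middle, within 45 mm of its long centre line; tray level within 3.4 deg, moved under 25 mm; blue tube centre within 60 mm of the pot axis, below 70 mm over its underside; pot upright, moved under 40 mm; all at rest (z of yellow_a_mid in the frame of tray between 0.005 and 0.025 m and y of yellow_a_mid in the frame of tray between -0.045 and 0.045 m and linear speed of each of yellow_a, yellow_b, tray, blue below 0.02 m/s and z of yellow_b_mid in the frame of tray between 0.005 and 0.025 m and y of yellow_b_mid in the frame of tray between -0.045 and 0.045 m and ((x of yellow_a_mid in the frame of tray between 0.03 and 0.105 m and x of yellow_b_mid in the frame of tray between -0.105 and -0.03 m) or (x of yellow_a_mid in the frame of tray between -0.105 and -0.03 m and x of yellow_b_mid in the frame of tray between 0.03 and 0.105 m)) and angle between each of tray, pot's own z axis and vertical below 0.06 rad and distance of tray from where it was at the start of the episode below 0.025 m and horizontal distance between blue_mid and pot below 0.06 m and z of blue_mid in the frame of pot between 0.005 and 0.07 m and distance of pot from where it was at the start of the episode below 0.04 m); the robot touches nothing.
It fails at once if the tray tips by more than 11 degrees (angle between tray's own z axis and vertical above 0.2 rad).
It fails at once if the measuring cup is shifted by more than 30 mm or knocked over (distance of measuring_cup from where it was at the start of the episode above 0.03 m or angle between measuring_cup's own z axis and vertical above 0.4 rad).
It fails at once if the funnel is shifted by more than 30 mm or knocked over (distance of funnel from where it was at the start of the episode above 0.03 m or angle between funnel's own z axis and vertical above 0.4 rad).
It fails at once if the jug left is shifted by more than 30 mm or knocked over (distance of jug_left from where it was at the start of the episode above 0.03 m or angle between jug_left's own z axis and vertical above 0.4 rad).
It fails at once if the jug right is shifted by more than 30 mm or knocked over (distance of jug_right from where it was at the start of the episode above 0.03 m or angle between jug_right's own z axis and vertical above 0.4 rad).
It also fails if it takes over 72 s, if anything falls off the work surface, if the arm or the gripper's body presses on something with over 40 N, if the wrist force passes 120 N, or if a joint passes its speed limit or range.

## Working session

There is one attempt and no reset: what is moved stays moved. The work goes in short steps, Python scripts to look and compute and a tool call to move; the robot and the scene stay as the last step left them, time stands still between calls to the robot, and variables do not carry over. Pictures are saved under pics/ and viewed, at most 10 in all, crops included, and the job is handed in when it is done.

Besides the shell and the picture viewer there is one more tool, called after "Call:" as name([rows], argument=value, ...), one row to a line, values as JSON. move_arm: Moves the arm, as the interface text tells. Shifts and turns lie within -1 to 1; 1 stands for 0.1 m of shift or pi rad of turn. Its arguments: {"type":"object","properties":{"motion":{"type":"array"},"fingers":{"type":"number"},"newtons":{"type":"number"}},"required":["motion"]}

```bash
ls; mkdir -p pics; cat > h.py <<'E'
import numpy as np, cv2
from cell import robot
from scipy.spatial.transform import Rotation as R
def cam(n):
    c=robot.read_camera(n); c['f']=240/np.tan(np.radians(c['vfov'])/2); return c
def rays(c,uv):
    uv=np.atleast_2d(np.array(uv,float)); f=c['f']
    K=np.array([[f,0,c['cx']],[0,f,c['cy']],[0,0,1]])
    p=cv2.undistortPoints(uv[:,None,:],K,np.array([c['k1'],0,0,0,0.]))[:,0]
    return p
def pts(c,uv):
    uv=np.atleast_2d(np.array(uv)); p=rays(c,uv); z=c['range_z'][uv[:,1].astype(int),uv[:,0].astype(int)]
    P=np.c_[p[:,0]*z,-p[:,1]*z,-z,np.ones(len(z))]
    return (P@c['extrinsics'].T)[:,:3]
def plane(c,uv,h):
    p=rays(c,uv); E=c['extrinsics']; d=np.c_[p[:,0],-p[:,1],-np.ones(len(p))]@E[:3,:3].T
    o=E[:3,3]; return o+d*((h-o[2])/d[:,2])[:,None]
E
python3 - <<'E'
from h import *
for n in('scene','top'):
    c=cam(n); cv2.imwrite(f'pics/{n}0.png',c['image'][:,:,::-1]); print(n,c['vfov'],c['k1'],c['extrinsics'].round(3).tolist(), (c['range_z']>0).mean())
print(robot.observe())
E
```

```text
pics
scene 57.88530079532919 0.024280957958874493 [[-0.764, -0.353, 0.541, 1.153], [0.645, -0.449, 0.618, 0.74], [0.024, 0.821, 0.571, 0.76], [0.0, 0.0, 0.0, 1.0]] 0.993251953125
top 43.65385033437771 -0.07926604581601013 [[0.018, 0.982, -0.186, 0.269], [-1.0, 0.018, 0.0, 0.073], [0.004, 0.186, 0.982, 1.695], [0.0, 0.0, 0.0, 1.0]] 0.9958040364583334
{'time': 0.1, 'qpos': array([ 1.02600768e+00,  3.42636570e-01,  1.52487591e+00,  1.28684126e-05,
        1.27535848e+00, -1.45985249e-01]), 'qvel': array([-0.0008106 , -0.00187992, -0.00232108,  0.0002866 ,  0.00017108,
       -0.00011582]), 'joint_efforts': array([ 1.45955510e-03, -4.32003844e+01, -2.44694495e+01,  7.20569445e-02,
        5.24975604e-02, -2.57910284e-05]), 'tool_pos': array([0.20366248, 0.48353052, 0.2261389 ]), 'tool_rot': array([-3.14032973e+00, -1.98127411e-04,  2.74278537e+00]), 'contact_force': array([-0.09333589,  0.12667606, -1.37562199]), 'torque': array([-0.06256707, -0.02090949,  0.02596834]), 'grip_force': 0.0, 'opening': 0.0917820356991624}
```

View pics/scene0.png

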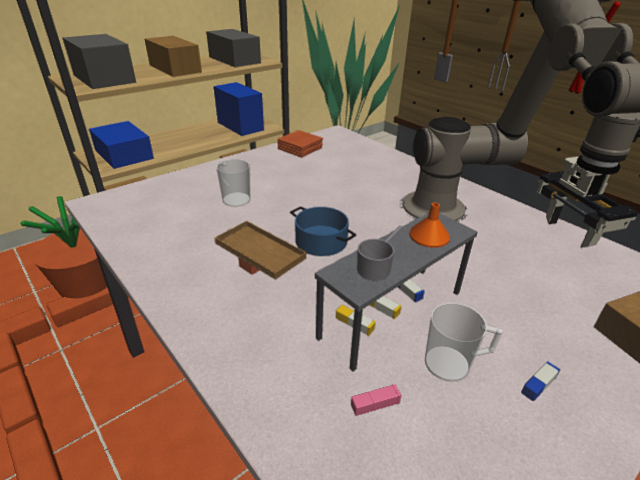

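View pics/top0.png

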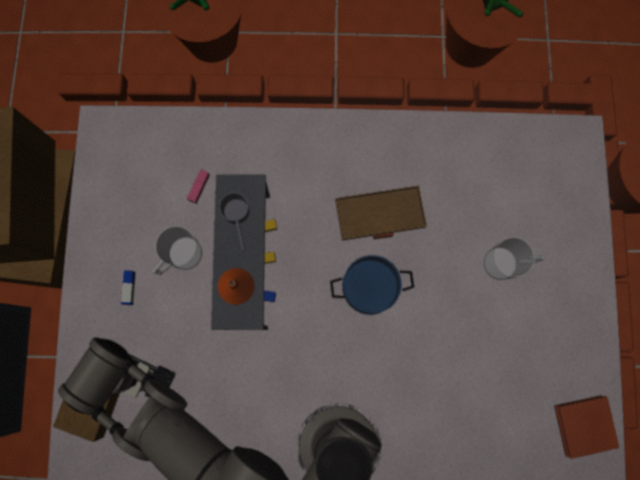

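The scene picture shows yellow tubes at (357,320) and (385,307), and a blue one at (411,290) under the riser. The look-alikes are a blue tube at (541,380) and a pink one at (376,399). From the top, the caps are at (271,225), (270,258) and (269,296), with the blue look-alike at (127,288) and the pink one at (198,186). The robot base is near (340,440), so the blue tube under the riser is the nearest one.

```bash
python3 - <<'E'
from h import *
A=[]
vv,uu=np.mgrid[0:480,0:640]; uv=np.c_[uu.ravel(),vv.ravel()]
T=cam('top');S=cam('scene')
PT=pts(T,uv);PS=pts(S,uv); 
def col(c): return cv2.cvtColor(c['image'],cv2.COLOR_RGB2HSV).reshape(-1,3)
hT,hS=col(T),col(S)
def rect(P,n):
    r=cv2.minAreaRect(P[:,:2].astype(np.float32)); b=cv2.boxPoints(r); print(n,len(P),np.round(r[0],4),np.round(r[1],4),round(r[2],1),'z',np.median(P[:,2]).round(4),'box',b.round(3).tolist()); return r
# riser board (top view)
m=(abs(PT[:,2]-.196)<.008)&(PT[:,1]>.1)&(PT[:,1]<.5)&(PT[:,0]>.3)&(PT[:,0]<.85)&(hT[:,1]<80)
rect(PT[m],'riser')
# tray
for c,P,h,n in((T,PT,hT,'T'),(S,PS,hS,'S')):
    m=(P[:,2]>.035)&(P[:,2]<.075)&(h[:,0]>8)&(h[:,0]<25)&(h[:,1]>70)&(abs(P[:,1])<.3)&(P[:,0]>.3)&(P[:,0]<1)
    rect(P[m],'tray'+n); print(np.percentile(P[m][:,2],[2,25,50,75,98]).round(4))
    m=(P[:,2]>.062)&(P[:,2]<.09)&(h[:,0]>95)&(h[:,0]<115)&(h[:,1]>90)&(abs(P[:,1])<.2)&(P[:,0]>.2)&(P[:,0]<.8)
    Q=P[m]; print('pot rim',cv2.minEnclosingCircle(Q[:,:2].astype(np.float32)),Q[:,2].max())
for n,(a,b) in dict(yel=(20,32),blue=(108,128)).items():
  for c,P,h,t in((T,PT,hT,'T'),(S,PS,hS,'S')):
    m=(h[:,0]>=a)&(h[:,0]<=b)&(h[:,1]>130)&(P[:,2]<.05)&(P[:,2]>-.01)&(P[:,0]>.2)&(P[:,0]<.9)&(P[:,1]>.05)
    k,L,st,ce=cv2.connectedComponentsWithStats(m.reshape(480,640).astype(np.uint8))
    for i in range(1,k):
        if st[i,4]>12:
            q=P[(L.ravel()==i)&(P[:,2]>.022)]
            print(n,t,ce[i].round(0),st[i,4]); 
            if len(q)>5: rect(q,'  ')
# tubes as top-face clouds in scene
m=(PS[:,2]>.0235)&(PS[:,2]<.034)&(PS[:,1]>.1)&(PS[:,1]<.45)&(PS[:,0]>.25)&(PS[:,0]<.8)
k,L,st,ce=cv2.connectedComponentsWithStats(m.reshape(480,640).astype(np.uint8))
for i in range(1,k):
    if st[i,4]>60: print(ce[i]); rect(PS[L.ravel()==i],'tube')
v=np.hstack([cv2.resize(S['image'][265:345,310:450],None,fx=4,fy=4),cv2.resize(T['image'][200:280,240:300],None,fx=4,fy=4)])
cv2.imwrite('pics/crop.png',v[:,:,::-1])
E
```

```text
riser 6187 [0.5058 0.271 ] [0.398  0.1312] 1.0 z 0.1955 box [[0.3059999942779541, 0.3330000042915344], [0.30799999833106995, 0.20200000703334808], [0.7059999704360962, 0.20900000631809235], [0.7039999961853027, 0.3400000035762787]]
trayT 3423 [0.6176 0.0019] [0.1281 0.4635] 12.3 z 0.043 box [[0.5059999823570251, 0.2150000035762787], [0.6039999723434448, -0.23800000548362732], [0.7300000190734863, -0.210999995470047], [0.6309999823570251, 0.24199999868869781]]
[0.036  0.0401 0.043  0.0461 0.063 ]
pot rim ((0.437979131937027, -0.0786348357796669), 0.07849191129207611) 0.08152395373259114
trayS 2718 [ 0.6434 -0.1053] [0.1259 0.2474] 9.6 z 0.044 box [[0.5609999895095825, 0.006000000052154064], [0.6019999980926514, -0.23800000548362732], [0.7260000109672546, -0.21699999272823334], [0.6850000023841858, 0.027000000700354576]]
[0.0398 0.0425 0.044  0.0493 0.0616]
pot rim ((0.4395662844181061, -0.06651796400547028), 0.09365878999233246) 0.07837760112603698
yel T [270. 225.] 103
   92 [0.6057 0.2054] [0.0291 0.029 ] 3.7 z 0.0276 box [[0.5899999737739563, 0.21899999678134918], [0.59200000762939
[... 2910 characters left out ...]
 0.049 ] 14.8 z 0.0261 box [[0.5860000252723694, 0.23600000143051147], [0.5989999771118164, 0.18799999356269836], [0.6269999742507935, 0.19599999487400055], [0.6150000095367432, 0.24300000071525574]]
[367.5826087  322.26956522]
tube 115 [0.5946 0.2688] [0.0268 0.0318] 14.0 z 0.0264 box [[0.578000009059906, 0.2809999883174896], [0.5849999785423279, 0.25], [0.6110000014305115, 0.25699999928474426], [0.6039999723434448, 0.28700000047683716]]
[375.67401575 396.20787402]
tube 635 [0.7206 0.4203] [0.0296 0.0967] 68.1 z 0.0275 box [[0.6700000166893005, 0.42500001192092896], [0.7599999904632568, 0.3889999985694885], [0.7710000276565552, 0.41600000858306885], [0.6809999942779541, 0.4519999921321869]]
```

View pics/crop.png

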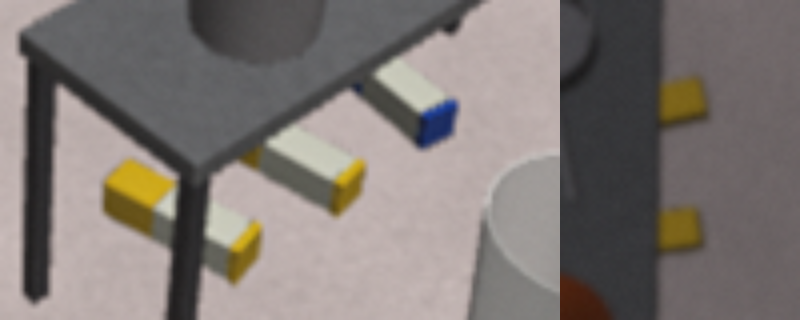

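The crop shows two yellow tubes and one blue under the riser, caps to the front, and confirms the choice. Next I refine the tray and pot and plan the first moves.

```bash
cat >> h.py <<'E'
def Rt(yaw,lean=36): return R.from_euler('z',yaw,degrees=True)*R.from_euler('x',np.pi)*R.from_euler('y',lean,degrees=True)
def plan(wps,start=None):
    if start is None:
        o=robot.observe(); p,r=o['tool_pos'],R.from_euler('xyz',o['tool_rot'])
    else: p,r=start
    print('now',np.round(p,4),r.as_euler('xyz',degrees=True).round(1))
    for q,r2 in wps:
        r2=r if r2 is None else r2
        d=r.inv().apply(np.array(q)-p)*10; w=(r.inv()*r2).as_rotvec()/np.pi
        n=int(np.ceil(max(abs(d).max(),1e-9)))
        print('->',np.round(q,3),'shift',d.round(3),'rot',w.round(4),'rowmin',max(np.linalg.norm(d)/.625,np.linalg.norm(w)*180/10.7).round(1),'SPLIT' if n>1 else '')
        p,r=np.array(q),r2
E
python3 - <<'E'
from h import *
vv,uu=np.mgrid[0:480,0:640]; uv=np.c_[uu.ravel(),vv.ravel()]
for n in('top','scene'):
    c=cam(n);P=pts(c,uv);h=cv2.cvtColor(c['image'],cv2.COLOR_RGB2HSV).reshape(-1,3)
    m=(P[:,2]>.035)&(P[:,2]<.075)&(h[:,0]>8)&(h[:,0]<25)&(h[:,1]>70)&(P[:,1]>-.27)&(P[:,1]<.08)&(P[:,0]>.5)&(P[:,0]<.8)
    r=cv2.minAreaRect(P[m,:2].astype(np.float32)); print(n,r,np.percentile(P[m,2],[2,50,98]))
    m=(P[:,2]>.068)&(P[:,2]<.085)&(abs(P[:,1]+.07)<.12)&(abs(P[:,0]-.44)<.12)&(np.hypot(P[:,0]-.438,P[:,1]+.0786)<.09)
    Q=P[m]; A=np.c_[2*Q[:,:2],np.ones(len(Q))]; s=np.linalg.lstsq(A,(Q[:,:2]**2).sum(1),rcond=None)[0]; print('pot',s[:2],np.sqrt(s[2]+s[0]**2+s[1]**2),len(Q))
    for nm,b in dict(funnel=(.21,.3),).items():
        m=(P[:,2]>.2)&(P[:,2]<.3)&(P[:,1]>.18)&(P[:,1]<.36)&(P[:,0]>.3)&(P[:,0]<.7); print(P[m].min(0),P[m].max(0))
plan([([.24,.40,.32],None),([.32,.26,.36],None),([.38,.14,.34],None),([.46,.08,.28],Rt(97.5))])
E
```

```text
top ((0.6415201425552368, -0.10522285103797913), (0.12144841253757477, 0.23977792263031006), 10.099976539611816) [0.03593805 0.04269009 0.06270389]
pot [ 0.43895099 -0.07962889] 0.07666361106083894 340
[0.30618215 0.20283247 0.20000081] [0.69987841 0.33592791 0.28747916]
scene ((0.6442868709564209, -0.10552039742469788), (0.12660108506679535, 0.24797503650188446), 10.133475303649902) [0.03962743 0.04400985 0.06172036]
pot [ 0.43940453 -0.0786158 ] 0.07739221470342446 341
[0.38236315 0.23192516 0.20002532] [0.64472291 0.31897694 0.28353045]
now [0.2038 0.4837 0.2265] [-180.    -0.   157.1]
-> [0.24 0.4  0.32] shift [-0.659 -0.631 -0.935] rot [0. 0. 0.] rowmin 2.1 
-> [0.32 0.26 0.36] shift [-1.281 -0.98  -0.4  ] rot [0. 0. 0.] rowmin 2.7 SPLIT
-> [0.38 0.14 0.34] shift [-1.019 -0.873  0.2  ] rot [0. 0. 0.] rowmin 2.2 SPLIT
-> [0.46 0.08 0.28] shift [-0.97  -0.242  0.6  ] rot [-0.1041  0.1814  0.32  ] rowmin 6.4
```

Call:
move_arm([
  [0, 0, -0.5, 0, 0, 0],
  [0, 0, -0.95, 0, 0, 0],
  [-0.3, -0.3, -0.95, 0, 0, 0],
  [-0.65, -0.63, -0.95, 0, 0, 0],
  [-0.65, -0.63, -0.95, 0, 0, 0],
], fingers=1, newtons=15)

```text
time: 0.92
tool_pos: [0.2401, 0.3986, 0.3222]
tool_rot: [3.141, 0.001, 2.74]
contact_force: [-0.4, -0.7, -0.2]
opening: 0.0916
grip_force: 0.0
```

Call:
move_arm([
  [-0.4, -0.4, -0.4, 0, 0, 0],
  [-0.7, -0.7, -0.4, 0, 0, 0],
  [-1, -0.95, -0.4, 0, 0, 0],
  [-1, -0.95, -0.4, 0, 0, 0],
])

```text
time: 1.42
tool_pos: [0.2954, 0.2732, 0.362]
tool_rot: [3.141, 0.0, 2.74]
contact_force: [-1.1, -0.4, -0.6]
opening: 0.0918
grip_force: 0.0
```

Call:
move_arm([
  [-0.5, -0.5, 0, 0, 0, 0],
  [-1, -0.9, 0, 0, 0, 0],
  [-1, -0.9, 0, 0, 0, 0],
  [-1, -0.9, 0, 0, 0, 0],
])

```text
time: 1.92
tool_pos: [0.3518, 0.1531, 0.3616]
tool_rot: [3.141, -0.001, 2.742]
contact_force: [-0.4, 1.4, 0.4]
opening: 0.0917
grip_force: 0.0
```

Call:
move_arm([
  [-0.5, -0.2, 0.2, -0.05, 0.09, 0.16],
  [-1, -0.25, 0.4, -0.104, 0.181, 0.32],
  [-1, -0.25, 0.6, -0.104, 0.181, 0.32],
  [-1, -0.25, 0.6, -0.104, 0.181, 0.32],
  [-1, -0.25, 0.6, -0.104, 0.181, 0.32],
  [-1, -0.25, 0.6, -0.104, 0.181, 0.32],
  [-1, -0.25, 0.6, -0.104, 0.181, 0.32],
  [-1, -0.25, 0.6, -0.104, 0.181, 0.32],
  [-1, -0.25, 0.6, -0.104, 0.181, 0.32],
])

```text
time: 3.05
tool_pos: [0.4342, 0.0913, 0.302]
tool_rot: [3.139, -0.626, 1.706]
contact_force: [0.4, 0.2, -0.1]
opening: 0.0918
grip_force: 0.0
```

```bash
cat >> h.py <<'E'
def tcp(c,yaw,z=.010,fwd=.006,off=0,back=0):
    """TCP for tube centre c=(x,y); off = shift along world +x-ish (tool y); back along tool z"""
    a=np.radians(yaw); r=Rt(yaw); p=np.array([c[0]+fwd*np.cos(a),c[1]+fwd*np.sin(a),z])
    return p+r.apply([0,off,-back])
E
python3 - <<'E'
from h import *
r=Rt(97.5)
plan([(tcp((.509,.238),97.5,back=.2),r),(tcp((.509,.238),97.5,back=.1),r),(tcp((.509,.238),97.5,back=0.01),r),(tcp((.509,.238),97.5),r)])
E
```

```text
now [0.4342 0.0913 0.302 ] [179.9 -35.9  97.8]
-> [0.524 0.127 0.172] shift [-0.571  0.931  1.196] rot [-0.0001  0.0007  0.0012] rowmin 2.6 SPLIT
-> [0.516 0.186 0.091] shift [-0. -0.  1.] rot [0. 0. 0.] rowmin 1.6 SPLIT
-> [0.509 0.238 0.018] shift [-0.   0.   0.9] rot [0. 0. 0.] rowmin 1.4 
-> [0.508 0.244 0.01 ] shift [-0.  -0.   0.1] rot [0. 0. 0.] rowmin 0.2
```

Call:
move_arm([
  [-0.4, 0.5, 0.4, 0, 0, 0],
  [-0.57, 0.93, 0.8, 0, 0, 0],
  [-0.57, 0.93, 1, 0, 0, 0],
  [-0.57, 0.93, 1, 0, 0, 0],
])

```text
time: 3.55
tool_pos: [0.524, 0.1167, 0.186]
tool_rot: [-3.138, -0.628, 1.704]
contact_force: [0.2, -0.6, 1.0]
opening: 0.0918
grip_force: 0.0
```

Call:
move_arm([
  [0, 0, 0.35, 0, 0, 0],
  [0, 0, 0.7, 0, 0, 0],
  [0, 0, 1, 0, 0, 0],
  [0, 0, 1, 0, 0, 0],
])

```text
time: 4.05
tool_pos: [0.5164, 0.1741, 0.1069]
tool_rot: [3.142, -0.628, 1.704]
contact_force: [0.0, -0.2, 0.4]
opening: 0.0917
grip_force: 0.0
```

Call:
move_arm([
  [0, 0, 0.2, 0, 0, 0],
  [0, 0, 0.4, 0, 0, 0],
  [0, 0, 0.6, 0, 0, 0],
  [0, 0, 0.8, 0, 0, 0],
  [0, 0, 0.9, 0, 0, 0],
  [0, 0, 0.9, 0, 0, 0],
])

```text
time: 4.8
tool_pos: [0.5104, 0.2259, 0.0336]
tool_rot: [3.141, -0.628, 1.703]
contact_force: [-0.1, 0.4, -0.2]
opening: 0.0922
grip_force: 0.0
```

Call:
move_arm([
  [0, 0, 0.1, 0, 0, 0],
  [0, 0, 0.2, 0, 0, 0],
  [0, 0, 0.29, 0, 0, 0],
  [0, 0, 0.29, 0, 0, 0],
])

```text
time: 5.3
tool_pos: [0.5076, 0.243, 0.0094]
tool_rot: [-3.141, -0.628, 1.702]
contact_force: [0.0, 0.4, -0.7]
opening: 0.0917
grip_force: 0.0
```

Call:
move_arm([
  [0, 0, 0, 0, 0, 0],
  [0, 0, 0, 0, 0, 0],
  [0, 0, 0, 0, 0, 0],
  [0, 0, 0, 0, 0, 0],
  [0, 0, 0, 0, 0, 0],
  [0, 0, 0, 0, 0, 0],
], fingers=-1, newtons=15)

```text
time: 6.05
tool_pos: [0.5082, 0.2426, 0.0101]
tool_rot: [3.141, -0.627, 1.702]
contact_force: [-0.2, 0.7, -1.0]
opening: 0.0367
grip_force: 0.0
```

Call:
move_arm([
  [0, 0, 0, 0, 0, 0],
  [0, 0, 0, 0, 0, 0],
  [0, 0, 0, 0, 0, 0],
  [0, 0, 0, 0, 0, 0],
])

```text
time: 6.55
tool_pos: [0.5082, 0.2426, 0.0101]
tool_rot: [3.141, -0.627, 1.702]
contact_force: [-0.5, -0.1, -0.3]
opening: 0.0277
grip_force: 14.9
```

```bash
python3 - <<'E'
from h import *
print(robot.observe()['opening'],robot.observe()['grip_force'])
r=Rt(97.5);r2=Rt(100)
o=robot.observe();print(o['tool_pos'])
p0=o['tool_pos']
t=tcp((.6315,-.043),100,z=.056,fwd=.005)
plan([(p0+[0,-.015,.03],r),(p0+[.01,-.09,.09],r),(t+[0,.12,.10],r2),(t+[0,.05,.07],r2),(t+[0,0,.04],r2),(t,r2)])
E
```

```text
0.027691806545732854 14.906162917613983
[0.50819351 0.24260855 0.0100831 ]
now [0.5082 0.2426 0.0101] [180.  -36.   97.5]
-> [0.508 0.228 0.04 ] shift [ 0.056 -0.019 -0.33 ] rot [0.0002 0.0003 0.0001] rowmin 0.5 
-> [0.518 0.153 0.1  ] shift [-0.259  0.001 -0.93 ] rot [0. 0. 0.] rowmin 1.5 
-> [0.631 0.082 0.156] shift [-0.357  1.023 -0.951] rot [ 0.0082  0.     -0.0112] rowmin 2.3 SPLIT
-> [0.631 0.012 0.126] shift [-0.734 -0.122 -0.162] rot [0. 0. 0.] rowmin 1.2 
-> [ 0.631 -0.038  0.096] shift [-0.575 -0.087 -0.047] rot [0. 0. 0.] rowmin 0.9 
-> [ 0.631 -0.038  0.056] shift [-0.235 -0.     0.324] rot [0. 0. 0.] rowmin 0.6
```

Call:
move_arm([
  [0.03, 0, -0.16, 0, 0, 0],
  [0.05, 0, -0.33, 0, 0, 0],
  [-0.03, 0, -0.6, 0, 0, 0],
  [-0.11, 0, -0.8, 0, 0, 0],
  [-0.18, 0, -1, 0, 0, 0],
  [-0.18, 0, -1, 0, 0, 0],
])

```text
time: 7.3
tool_pos: [0.5189, 0.1684, 0.0816]
tool_rot: [3.138, -0.627, 1.702]
contact_force: [-0.3, -0.2, -0.3]
opening: 0.0282
grip_force: 14.9
```

Call:
move_arm([
  [0, 0.1, -0.3, 0, 0, 0],
  [-0.1, 0.4, -0.6, 0.004, 0, -0.006],
  [-0.25, 0.7, -0.9, 0.008, 0, -0.011],
  [-0.38, 1, -1, 0.008, 0, -0.011],
  [-0.38, 1, -1, 0.008, 0, -0.011],
  [-0.38, 1, -1, 0.008, 0, -0.011],
])

```text
time: 8.05
tool_pos: [0.6273, 0.0951, 0.1384]
tool_rot: [-3.14, -0.629, 1.744]
contact_force: [-0.4, 0.2, -0.3]
opening: 0.0277
grip_force: 14.9
```

```bash
python3 - <<'E'
from h import *
r2=Rt(100)
t=tcp((.6315,-.043),100,z=.056,fwd=.005)
print(robot.observe()['opening'])
plan([(t+[0,.04,.06],r2),(t+[0,0,.03],r2),(t,r2)])
E
```

```text
0.02768291162868179
now [0.6273 0.0951 0.1384] [-179.9  -36.    99.9]
-> [0.631 0.002 0.116] shift [-0.878 -0.129 -0.362] rot [-0.0004 -0.0001 -0.0004] rowmin 1.5 
-> [ 0.631 -0.038  0.086] shift [-0.495 -0.069  0.011] rot [0. 0. 0.] rowmin 0.8 
-> [ 0.631 -0.038  0.056] shift [-0.176 -0.     0.243] rot [0. 0. 0.] rowmin 0.5
```

Call:
move_arm([
  [-0.3, -0.04, -0.12, 0, 0, 0],
  [-0.6, -0.08, -0.24, 0, 0, 0],
  [-0.88, -0.13, -0.36, 0, 0, 0],
  [-0.95, -0.14, -0.36, 0, 0, 0],
  [-1, -0.15, -0.36, 0, 0, 0],
  [-1, -0.15, -0.36, 0, 0, 0],
])

```text
time: 8.8
tool_pos: [0.631, -0.0078, 0.1096]
tool_rot: [3.141, -0.628, 1.745]
contact_force: [0.3, 0.7, -0.5]
opening: 0.0284
grip_force: 14.9
```

Call:
move_arm([
  [-0.1, -0.02, 0, 0, 0, 0],
  [-0.25, -0.04, 0.01, 0, 0, 0],
  [-0.37, -0.05, 0.01, 0, 0, 0],
  [-0.46, -0.05, 0.13, 0, 0, 0],
  [-0.51, -0.05, 0.2, 0, 0, 0],
  [-0.51, -0.05, 0.2, 0, 0, 0],
])

```text
time: 9.55
tool_pos: [0.631, -0.0383, 0.0624]
tool_rot: [-3.14, -0.629, 1.744]
contact_force: [-0.6, 0.4, -0.5]
opening: 0.0278
grip_force: 14.9
```

```bash
python3 - <<'E'
from h import *
r2=Rt(100)
t=tcp((.6315,-.043),100,z=.056,fwd=.005)
plan([(t,r2)])
c=cam('scene'); cv2.imwrite('pics/p1.png',cv2.resize(c['image'][170:310,180:380],None,fx=4,fy=4)[:,:,::-1])
E
```

```text
now [ 0.631  -0.0383  0.0624] [-179.9  -36.    99.9]
-> [ 0.631 -0.038  0.056] shift [-0.035 -0.003  0.053] rot [-0.0002 -0.0002 -0.0004] rowmin 0.1
```

View pics/p1.png

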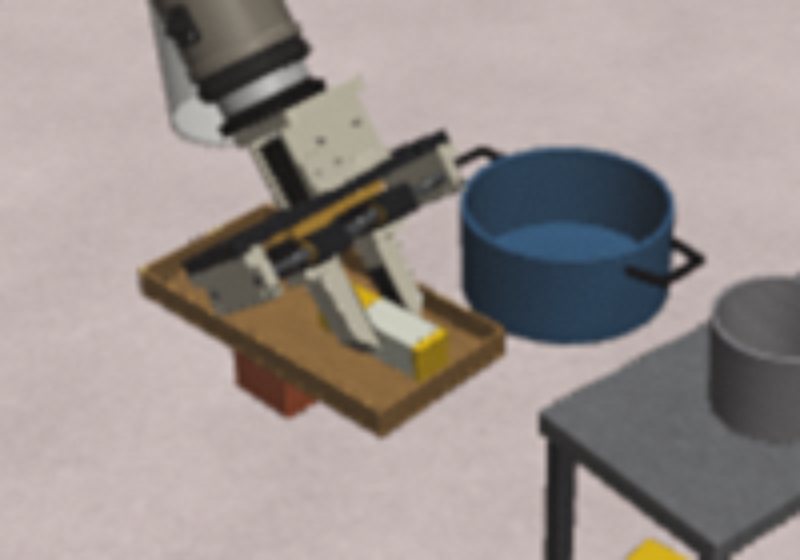

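Picture p1: the yellow tube is held level over the left half of the tray (tube near (410,330) in the crop), and the tray is level. Now I lower it gently and release.

Call:
move_arm([
  [-0.01, 0, 0.02, 0, 0, 0],
  [-0.02, 0, 0.03, 0, 0, 0],
  [-0.03, 0, 0.045, 0, 0, 0],
  [-0.04, 0, 0.055, 0, 0, 0],
  [-0.04, 0, 0.055, 0, 0, 0],
])

```text
time: 10.22
tool_pos: [0.6315, -0.0388, 0.0566]
tool_rot: [3.141, -0.628, 1.745]
contact_force: [0.4, 0.0, 0.3]
opening: 0.0279
grip_force: 14.9
```

Call:
move_arm([
  [-0.01, 0, 0.015, 0, 0, 0],
  [-0.01, 0, 0.015, 0, 0, 0],
])

```text
time: 10.48
tool_pos: [0.6315, -0.0387, 0.0547]
tool_rot: [3.141, -0.628, 1.745]
contact_force: [-0.3, -0.4, -0.1]
opening: 0.028
grip_force: 14.9
```

Call:
move_arm([
  [0, 0, 0, 0, 0, 0],
  [0, 0, 0, 0, 0, 0],
  [0, 0, 0, 0, 0, 0],
  [0, 0, 0, 0, 0, 0],
  [0, 0, 0, 0, 0, 0],
], fingers=0.1)

```text
time: 11.1
tool_pos: [0.6316, -0.0388, 0.0549]
tool_rot: [3.141, -0.627, 1.745]
contact_force: [0.2, -0.4, -0.2]
opening: 0.0508
grip_force: 0.0
```

Call:
move_arm([
  [0, 0, -0.1, 0, 0, 0],
  [0, 0, -0.3, 0, 0, 0],
  [0, 0, -0.6, 0, 0, 0],
  [0, 0, -0.9, 0, 0, 0],
  [0, 0, -0.9, 0, 0, 0],
])

```text
time: 11.72
tool_pos: [0.6418, -0.0927, 0.1298]
tool_rot: [3.136, -0.624, 1.746]
contact_force: [-0.3, -0.6, 0.7]
opening: 0.0509
grip_force: 0.0
```

```bash
python3 - <<'E'
from h import *
vv,uu=np.mgrid[0:480,0:640]; uv=np.c_[uu.ravel(),vv.ravel()]
c=cam('scene'); cv2.imwrite('pics/p2.png',cv2.resize(c['image'][170:310,180:380],None,fx=4,fy=4)[:,:,::-1])
P=pts(c,uv);h=cv2.cvtColor(c['image'],cv2.COLOR_RGB2HSV).reshape(-1,3)
m=(P[:,2]>.03)&(P[:,2]<.09)&(h[:,1]>150)&(h[:,0]>=20)&(h[:,0]<=32)&(P[:,1]<.05); print(np.median(P[m],0) if m.any() else None)
c=cam('top');P=pts(c,uv); m=(P[:,2]>.05)&(P[:,2]<.15)&(P[:,1]<-.22)&(P[:,1]>-.6)&(P[:,0]>.3)&(P[:,0]<.8); print('jug',P[m].min(0),P[m].max(0),np.median(P[m],0))
yaw=103; r=Rt(yaw)
C=(.601,.238)
plan([(tcp(C,yaw,off=-.015,back=.2),r),(tcp(C,yaw,off=-.015),r)])
E
```

```text
[ 0.64078832 -0.06373395  0.06831989]
jug [ 0.45774536 -0.54561466  0.05027386] [ 0.56616091 -0.39966525  0.13665684] [ 0.5135753  -0.48201036  0.09979725]
now [ 0.6404 -0.0906  0.1273] [180.  -36.   99.9]
-> [0.611 0.126 0.172] shift [2.028 0.089 0.922] rot [ 0.0101  0.0002 -0.0137] rowmin 3.6 SPLIT
-> [0.585 0.24  0.01 ] shift [ 0. -0.  2.] rot [0. 0. 0.] rowmin 3.2 SPLIT
```

View pics/p2.png

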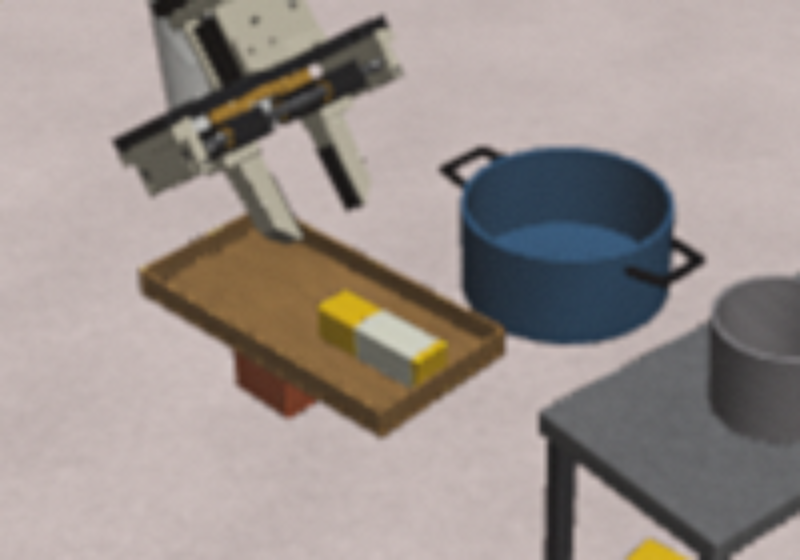

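Picture p2: the first yellow tube lies flat in the left half of the tray (crop (385,335)) and the tray is level. On to the far yellow tube, approaching 15 mm to the inside so the gripper body clears the riser leg.

Call:
move_arm([
  [0.5, 0, 0, 0, 0, 0],
  [0.95, 0.05, 0, 0, 0, 0],
  [1, 0.05, 0, 0.005, 0, -0.007],
  [1, 0.05, 0, 0.01, 0, -0.014],
], fingers=1)

```text
time: 12.32
tool_pos: [0.631, -0.0097, 0.1855]
tool_rot: [-3.141, -0.628, 1.801]
contact_force: [0.3, 0.2, -0.8]
opening: 0.0858
grip_force: 0.0
```

Call:
move_arm([
  [0.5, 0, 0.2, 0, 0, 0],
  [0.95, 0, 0.5, 0, 0, 0],
  [1, 0, 0.9, 0, 0, 0],
  [1, 0, 0.9, 0, 0, 0],
  [1, 0, 0.9, 0, 0, 0],
])

```text
time: 12.95
tool_pos: [0.6019, 0.1188, 0.1717]
tool_rot: [3.141, -0.627, 1.798]
contact_force: [-0.2, -1.3, 0.1]
opening: 0.0917
grip_force: 0.0
```

```bash
python3 - <<'E'
from h import *
yaw=103; r=Rt(yaw)
C=(.601,.238)
print(robot.observe()['opening'])
plan([(tcp(C,yaw,off=-.015,back=.1),r),(tcp(C,yaw,off=-.015,back=.01),r)])
E
```

```text
0.09171817634736061
now [0.6019 0.1188 0.1717] [180.  -35.9 103. ]
-> [0.598 0.183 0.091] shift [0.04  0.109 1.027] rot [0.0001 0.0003 0.    ] rowmin 1.7 SPLIT
-> [0.586 0.235 0.018] shift [ 0.  -0.   0.9] rot [0. 0. 0.] rowmin 1.4
```

Call:
move_arm([
  [0.04, 0.1, 0.3, 0, 0, 0],
  [0.04, 0.1, 0.65, 0, 0, 0],
  [0.04, 0.1, 1, 0, 0, 0],
  [0.04, 0.1, 1, 0, 0, 0],
])

```text
time: 13.45
tool_pos: [0.5965, 0.1823, 0.0922]
tool_rot: [-3.138, -0.629, 1.797]
contact_force: [0.0, 0.5, 0.5]
opening: 0.0915
grip_force: 0.0
```

Call:
move_arm([
  [0, 0, 0.2, 0, 0, 0],
  [0, 0, 0.4, 0, 0, 0],
  [0, 0, 0.6, 0, 0, 0],
  [0, 0, 0.8, 0, 0, 0],
  [0, 0, 0.9, 0, 0, 0],
  [0, 0, 0.9, 0, 0, 0],
])

```text
time: 14.2
tool_pos: [0.5848, 0.2348, 0.0201]
tool_rot: [-3.141, -0.628, 1.799]
contact_force: [0.0, 0.6, -0.0]
opening: 0.0914
grip_force: 0.0
```

```bash
python3 - <<'E'
from h import *
yaw=103; r=Rt(yaw)
plan([(tcp((.601,.238),yaw,off=-.015),r)])
c=cam('scene'); cv2.imwrite('pics/p3.png',cv2.resize(c['image'][210:360,290:490],None,fx=4,fy=4)[:,:,::-1])
E
```

```text
now [0.5848 0.2348 0.0201] [-180.   -36.   103.1]
-> [0.585 0.24  0.01 ] shift [-0.015  0.015  0.114] rot [-0.0004  0.0002  0.0004] rowmin 0.2
```

View pics/p3.png

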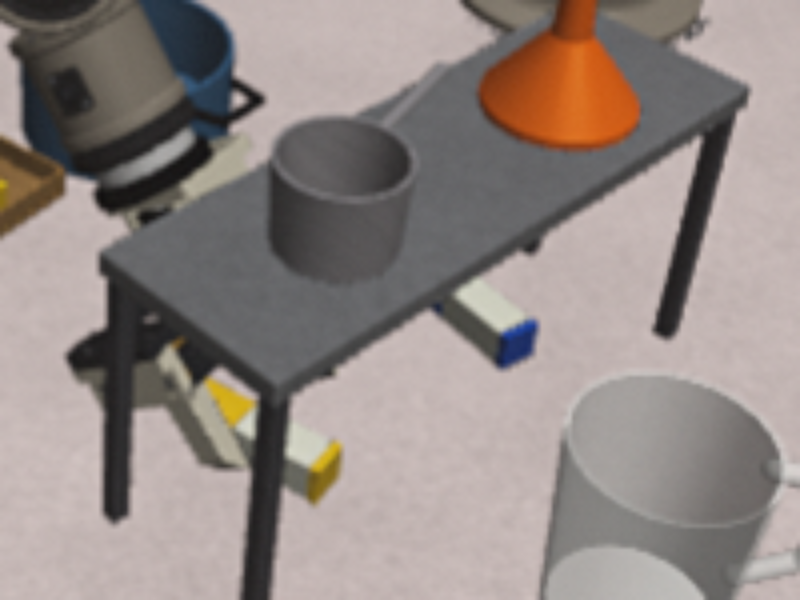

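Picture p3: the fingers straddle the far yellow tube (crop (225,420)), clear of the leg and the board. Now close.

Call:
move_arm([
  [-0.01, 0.01, 0.06, 0, 0, 0],
  [-0.01, 0.01, 0.11, 0, 0, 0],
  [-0.01, 0.01, 0.11, 0, 0, 0],
])

```text
time: 14.62
tool_pos: [0.5848, 0.2401, 0.0111]
tool_rot: [3.141, -0.628, 1.799]
contact_force: [-0.9, -0.4, 0.3]
opening: 0.0916
grip_force: 0.0
```

Call:
move_arm([
  [0, 0, 0, 0, 0, 0],
  [0, 0, 0, 0, 0, 0],
  [0, 0, 0, 0, 0, 0],
  [0, 0, 0, 0, 0, 0],
  [0, 0, 0, 0, 0, 0],
  [0, 0, 0, 0, 0, 0],
  [0, 0, 0, 0, 0, 0],
  [0, 0, 0, 0, 0, 0],
  [0, 0, 0, 0, 0, 0],
  [0, 0, 0, 0, 0, 0],
], fingers=-1, newtons=15)

```text
time: 15.88
tool_pos: [0.5851, 0.24, 0.0114]
tool_rot: [3.14, -0.627, 1.799]
contact_force: [0.4, 0.7, 0.1]
opening: 0.0278
grip_force: 15.0
```

Call:
move_arm([
  [0.03, 0, -0.16, 0, 0, 0],
  [0.05, 0, -0.33, 0, 0, 0],
  [-0.03, 0, -0.6, 0, 0, 0],
  [-0.11, 0, -0.8, 0, 0, 0],
  [-0.18, 0, -1, 0, 0, 0],
  [-0.18, 0, -1, 0, 0, 0],
])

```text
time: 16.62
tool_pos: [0.6027, 0.167, 0.0828]
tool_rot: [3.138, -0.627, 1.799]
contact_force: [1.1, 0.8, -0.7]
opening: 0.0277
grip_force: 15.0
```

```bash
python3 - <<'E'
from h import *
print(robot.observe()['opening'])
vv,uu=np.mgrid[0:480,0:640]; uv=np.c_[uu.ravel(),vv.ravel()]
c=cam('scene');P=pts(c,uv);h=cv2.cvtColor(c['image'],cv2.COLOR_RGB2HSV).reshape(-1,3)
m=(h[:,1]>130)&(h[:,0]>=20)&(h[:,0]<=32)&(P[:,1]>.05)&(P[:,1]<.35)&(P[:,0]<.75)&(P[:,0]>.3); print(m.sum(), P[m].min(0),P[m].max(0))
e=P[m&(P[:,1]>.17)]; print('far end',len(e),np.median(e,0) if len(e) else '')
a=np.radians(100); t=tcp((.6425-.063*np.cos(a),-.105-.063*np.sin(a)),100,z=.055,fwd=.005)
r2=Rt(100)
plan([(t+[-.0,.24,.10],r2),(t+[0,.15,.1],r2),(t+[0,.07,.08],r2),(t+[0,0,.03],r2),(t,r2)])
E
```

```text
0.02766949286912743
10 [0.59252578 0.09727478 0.07603118] [0.70243936 0.1423984  0.17325117]
far end 0 
now [0.6019 0.1679 0.082 ] [179.9 -35.9 103. ]
-> [0.653 0.078 0.155] shift [-0.374  0.293 -1.173] rot [-0.0093  0.0003  0.0137] rowmin 2.0 SPLIT
-> [ 0.653 -0.012  0.155] shift [-0.717 -0.156 -0.521] rot [0. 0. 0.] rowmin 1.4 
-> [ 0.653 -0.092  0.135] shift [-0.755 -0.139 -0.301] rot [0. 0. 0.] rowmin 1.3 
-> [ 0.653 -0.162  0.085] shift [-0.852 -0.122 -0.001] rot [0. 0. 0.] rowmin 1.4 
-> [ 0.653 -0.162  0.055] shift [-0.176 -0.     0.243] rot [0. 0. 0.] rowmin 0.5
```

Call:
move_arm([
  [-0.1, 0.1, -0.35, 0, 0, 0],
  [-0.2, 0.2, -0.7, -0.005, 0, 0.007],
  [-0.3, 0.3, -1, -0.009, 0, 0.014],
  [-0.37, 0.3, -1, -0.009, 0, 0.014],
  [-0.37, 0.3, -1, -0.009, 0, 0.014],
])

```text
time: 17.3
tool_pos: [0.6494, 0.0898, 0.139]
tool_rot: [-3.135, -0.629, 1.743]
contact_force: [-0.9, -0.3, -1.0]
opening: 0.0275
grip_force: 15.0
```

Call:
move_arm([
  [-0.3, -0.05, -0.2, 0, 0, 0],
  [-0.6, -0.1, -0.4, 0, 0, 0],
  [-0.8, -0.15, -0.65, 0, 0, 0],
  [-0.9, -0.18, -0.75, 0, 0, 0],
  [-1, -0.2, -0.8, 0, 0, 0],
  [-1, -0.2, -0.8, 0, 0, 0],
])

```text
time: 18.05
tool_pos: [0.653, -0.04, 0.1463]
tool_rot: [-3.138, -0.628, 1.744]
contact_force: [0.5, 0.5, 0.7]
opening: 0.028
grip_force: 15.0
```

```bash
python3 - <<'E'
from h import *
a=np.radians(100); t=tcp((.6425-.063*np.cos(a),-.105-.063*np.sin(a)),100,z=.055,fwd=.005)
r2=Rt(100)
print(robot.observe()['opening'])
plan([(t+[0,.04,.06],r2),(t+[0,0,.03],r2),(t+[0,0,.007],r2)])
E
```

```text
0.028011227393315342
now [ 0.653  -0.04    0.1463] [-179.8  -36.    99.9]
-> [ 0.653 -0.122  0.115] shift [-0.837 -0.147 -0.221] rot [-0.001   0.     -0.0003] rowmin 1.4 
-> [ 0.653 -0.162  0.085] shift [-0.495 -0.069  0.011] rot [0. 0. 0.] rowmin 0.8 
-> [ 0.653 -0.162  0.062] shift [-0.135 -0.     0.186] rot [0. 0. 0.] rowmin 0.4
```

Call:
move_arm([
  [-0.3, -0.05, -0.08, 0, 0, 0],
  [-0.6, -0.1, -0.16, 0, 0, 0],
  [-0.84, -0.15, -0.22, 0, 0, 0],
  [-0.92, -0.16, -0.22, 0, 0, 0],
  [-1, -0.17, -0.22, 0, 0, 0],
  [-1, -0.17, -0.22, 0, 0, 0],
])

```text
time: 18.8
tool_pos: [0.6529, -0.1358, 0.1059]
tool_rot: [-3.139, -0.628, 1.745]
contact_force: [-0.2, 0.1, -0.1]
opening: 0.0277
grip_force: 15.0
```

Call:
move_arm([
  [-0.12, -0.02, 0, 0, 0, 0],
  [-0.24, -0.04, 0.01, 0, 0, 0],
  [-0.33, -0.05, 0.01, 0, 0, 0],
  [-0.33, -0.05, 0.01, 0, 0, 0],
])

```text
time: 19.3
tool_pos: [0.6522, -0.1632, 0.0852]
tool_rot: [-3.138, -0.628, 1.743]
contact_force: [-0.1, -0.1, -0.6]
opening: 0.028
grip_force: 15.0
```

```bash
python3 - <<'E'
from h import *
a=np.radians(100); t=tcp((.6425-.063*np.cos(a),-.105-.063*np.sin(a)),100,z=.055,fwd=.005)
plan([(t+[0,0,.007],Rt(100)),(t,Rt(100))])
c=cam('scene'); cv2.imwrite('pics/p4.png',cv2.resize(c['image'][170:310,180:380],None,fx=4,fy=4)[:,:,::-1])
E
```

```text
now [ 0.6522 -0.1632  0.0852] [-179.8  -36.    99.9]
-> [ 0.653 -0.162  0.062] shift [-0.128  0.006  0.193] rot [-0.0007  0.0001 -0.0005] rowmin 0.4 
-> [ 0.653 -0.162  0.055] shift [-0.041 -0.     0.057] rot [0. 0. 0.] rowmin 0.1
```

View pics/p4.png

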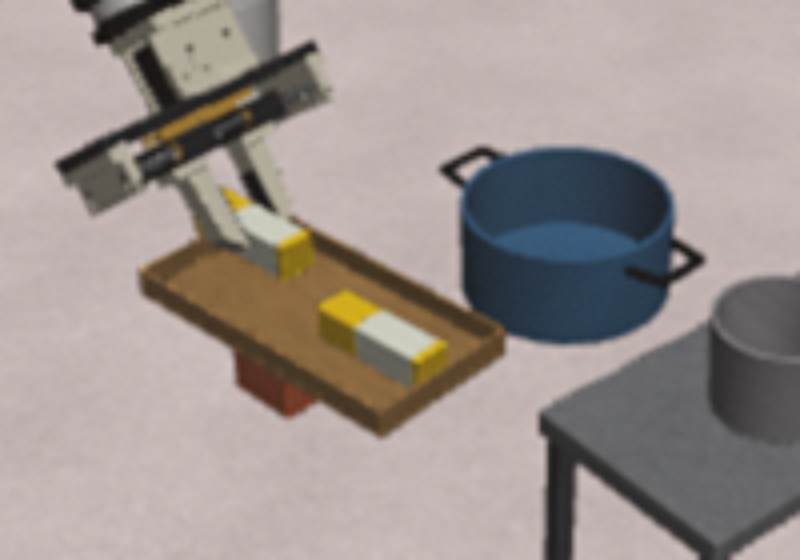

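Picture p4: the second yellow tube is held level over the right half (crop (255,235)), with the first still flat at (385,335). I'll check where the held tube sits before lowering.

```bash
python3 - <<'E'
from h import *
vv,uu=np.mgrid[0:480,0:640]; uv=np.c_[uu.ravel(),vv.ravel()]
c=cam('scene');P=pts(c,uv);h=cv2.cvtColor(c['image'],cv2.COLOR_RGB2HSV).reshape(-1,3)
m=(h[:,1]>130)&(h[:,0]>=20)&(h[:,0]<=32)&(P[:,1]>-.3)&(P[:,1]<.05)&(P[:,0]<.75)&(P[:,0]>.55)
k,L,st,ce=cv2.connectedComponentsWithStats(m.reshape(480,640).astype(np.uint8))
for i in range(1,k):
    if st[i,4]>10: q=P[L.ravel()==i]; print(ce[i].round(),st[i,4],np.percentile(q,5,0).round(4),np.percentile(q,95,0).round(4),np.median(q,0).round(4))
E
```

```text
[238. 220.] 17 [ 0.6482 -0.2038  0.1006] [ 0.6585 -0.1825  0.1044] [ 0.6534 -0.1898  0.1029]
[254. 233.] 86 [ 0.6067 -0.1694  0.0438] [ 0.6601 -0.121   0.1025] [ 0.6459 -0.125   0.0873]
[265. 249.] 142 [ 0.6284 -0.0871  0.0487] [ 0.6552 -0.0566  0.0728] [ 0.6488 -0.072   0.0694]
[287. 260.] 67 [ 0.6132 -0.0011  0.0534] [0.6389 0.0117 0.0714] [0.6282 0.0024 0.0631]
```

Call:
move_arm([
  [-0.04, 0, 0.06, 0, 0, 0],
  [-0.09, 0, 0.13, 0, 0, 0],
  [-0.13, 0, 0.19, 0, 0, 0],
  [-0.15, 0, 0.22, 0, 0, 0],
  [-0.165, 0, 0.24, 0, 0, 0],
  [-0.17, 0, 0.25, 0, 0, 0],
  [-0.17, 0, 0.25, 0, 0, 0],
])

```text
time: 20.27
tool_pos: [0.6523, -0.1617, 0.056]
tool_rot: [-3.139, -0.627, 1.745]
contact_force: [0.0, 0.3, -0.2]
opening: 0.0277
grip_force: 15.0
```

Call:
move_arm([
  [0, 0, 0, 0, 0, 0],
  [0, 0, 0, 0, 0, 0],
  [0, 0, 0, 0, 0, 0],
  [0, 0, 0, 0, 0, 0],
  [0, 0, 0, 0, 0, 0],
], fingers=0.1)

```text
time: 20.9
tool_pos: [0.6523, -0.1616, 0.0558]
tool_rot: [-3.139, -0.627, 1.745]
contact_force: [0.4, 0.1, 0.1]
opening: 0.0504
grip_force: 0.0
```

Call:
move_arm([
  [0, 0, -0.1, 0, 0, 0],
  [0, 0, -0.3, 0, 0, 0],
  [0, 0, -0.6, 0, 0, 0],
  [0, 0, -0.9, 0, 0, 0],
  [0, 0, -0.9, 0, 0, 0],
])

```text
time: 21.52
tool_pos: [0.6625, -0.2157, 0.1309]
tool_rot: [3.139, -0.624, 1.746]
contact_force: [0.2, -0.5, 0.1]
opening: 0.0505
grip_force: 0.0
```

```bash
python3 - <<'E'
from h import *
c=cam('scene'); cv2.imwrite('pics/p5.png',cv2.resize(c['image'][170:310,180:380],None,fx=4,fy=4)[:,:,::-1])
yaw=80.5; r=Rt(yaw); C=(.4096,.2357)
plan([(np.array([.60,-.06,.21]),Rt(90)),(tcp(C,yaw,off=.018,back=.2),r),(tcp(C,yaw,off=.018),r)])
E
```

```text
now [ 0.6619 -0.2143  0.1292] [-180.   -35.9  100. ]
-> [ 0.6  -0.06  0.21] shift [ 1.792 -0.342  0.299] rot [-0.0327  0.0008  0.0449] rowmin 3.0 SPLIT
-> [0.409 0.123 0.172] shift [ 1.254 -1.911  1.383] rot [-0.031   0.      0.0427] rowmin 4.3 SPLIT
-> [0.428 0.239 0.01 ] shift [-0. -0.  2.] rot [0. 0. 0.] rowmin 3.2 SPLIT
```

View pics/p5.png

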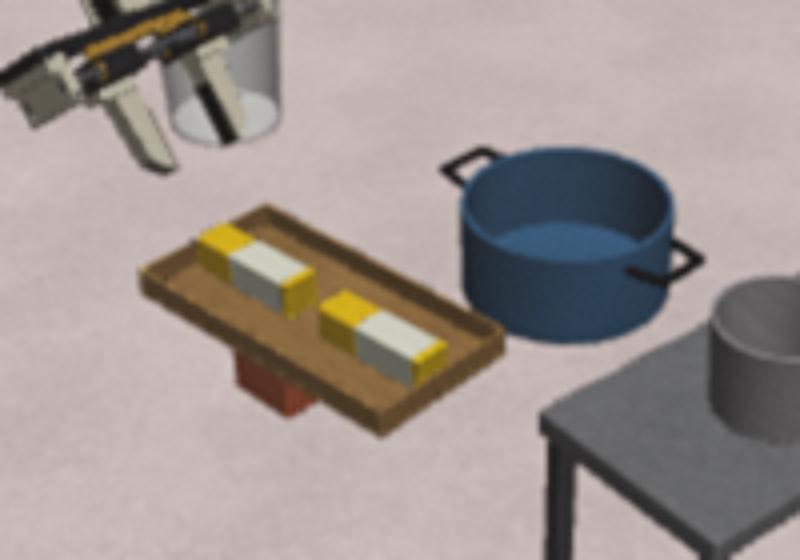

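Picture p5: both yellow tubes lie flat, one per half, and the tray is level. Now the blue tube.

Call:
move_arm([
  [0.5, -0.1, 0, 0, 0, 0],
  [1, -0.2, 0, -0.015, 0, 0.02],
  [1, -0.2, 0, -0.033, 0.001, 0.045],
  [1, -0.2, 0, -0.033, 0.001, 0.045],
], fingers=1)

```text
time: 22.08
tool_pos: [0.6269, -0.1363, 0.1872]
tool_rot: [-3.138, -0.631, 1.57]
contact_force: [-0.4, -0.1, -0.8]
opening: 0.0861
grip_force: 0.0
```

Call:
move_arm([
  [0.5, -0.4, 0, 0, 0, 0],
  [0.9, -0.8, 0.1, -0.015, 0, 0.02],
  [1, -1, 0.3, -0.031, 0, 0.043],
  [1, -1, 0.3, -0.031, 0, 0.043],
  [1, -1, 0.3, -0.031, 0, 0.043],
])

```text
time: 22.7
tool_pos: [0.5289, -0.0396, 0.222]
tool_rot: [-3.14, -0.63, 1.405]
contact_force: [0.0, 0.1, -0.7]
opening: 0.0917
grip_force: 0.0
```

```bash
python3 - <<'E'
from h import *
yaw=80.5; r=Rt(yaw); C=(.4096,.2357)
plan([(tcp(C,yaw,off=.018,back=.2),r),(tcp(C,yaw,off=.018),r)])
E
```

```text
now [ 0.5289 -0.0396  0.222 ] [-179.9  -36.1   80.5]
-> [0.409 0.123 0.172] shift [ 0.838 -1.448  1.234] rot [-0.0006 -0.0004 -0.0001] rowmin 3.3 SPLIT
-> [0.428 0.239 0.01 ] shift [-0. -0.  2.] rot [0. 0. 0.] rowmin 3.2 SPLIT
```

Call:
move_arm([
  [0.3, -0.5, 0.2, 0, 0, 0],
  [0.6, -0.9, 0.4, 0, 0, 0],
  [0.84, -1, 0.5, 0, 0, 0],
  [0.84, -1, 0.5, 0, 0, 0],
])

```text
time: 23.2
tool_pos: [0.4463, 0.0739, 0.232]
tool_rot: [-3.141, -0.63, 1.407]
contact_force: [-0.3, -0.7, -0.8]
opening: 0.0918
grip_force: 0.0
```

Call:
move_arm([
  [0, -0.3, 0.3, 0, 0, 0],
  [0, -0.45, 0.7, 0, 0, 0],
  [0, -0.45, 0.74, 0, 0, 0],
  [0, -0.45, 0.74, 0, 0, 0],
])

```text
time: 23.7
tool_pos: [0.4101, 0.1229, 0.1721]
tool_rot: [-3.14, -0.63, 1.404]
contact_force: [0.3, 0.3, -0.4]
opening: 0.0918
grip_force: 0.0
```

Call:
move_arm([
  [0, 0, 0.35, 0, 0, 0],
  [0, 0, 0.7, 0, 0, 0],
  [0, 0, 1, 0, 0, 0],
  [0, 0, 1, 0, 0, 0],
])

```text
time: 24.2
tool_pos: [0.4187, 0.1821, 0.0906]
tool_rot: [-3.138, -0.63, 1.403]
contact_force: [0.2, 0.2, -0.3]
opening: 0.0917
grip_force: 0.0
```

Call:
move_arm([
  [0, 0, 0.2, 0, 0, 0],
  [0, 0, 0.4, 0, 0, 0],
  [0, 0, 0.6, 0, 0, 0],
  [0, 0, 0.8, 0, 0, 0],
  [0, 0, 0.85, 0, 0, 0],
  [0, 0, 0.85, 0, 0, 0],
])

```text
time: 24.95
tool_pos: [0.4271, 0.2311, 0.0231]
tool_rot: [-3.141, -0.631, 1.404]
contact_force: [-0.1, 0.5, 0.5]
opening: 0.0918
grip_force: 0.0
```

```bash
python3 - <<'E'
from h import *
yaw=80.5; r=Rt(yaw); C=(.4096,.2357)
plan([(tcp(C,yaw,off=.018),r)])
c=cam('scene'); cv2.imwrite('pics/p6.png',cv2.resize(c['image'][190:340,310:510],None,fx=4,fy=4)[:,:,::-1])
E
```

```text
now [0.4271 0.2311 0.0231] [-180.   -36.1   80.4]
-> [0.428 0.239 0.01 ] shift [-0.016 -0.     0.151] rot [ 0.     -0.0007 -0.0003] rowmin 0.2
```

View pics/p6.png

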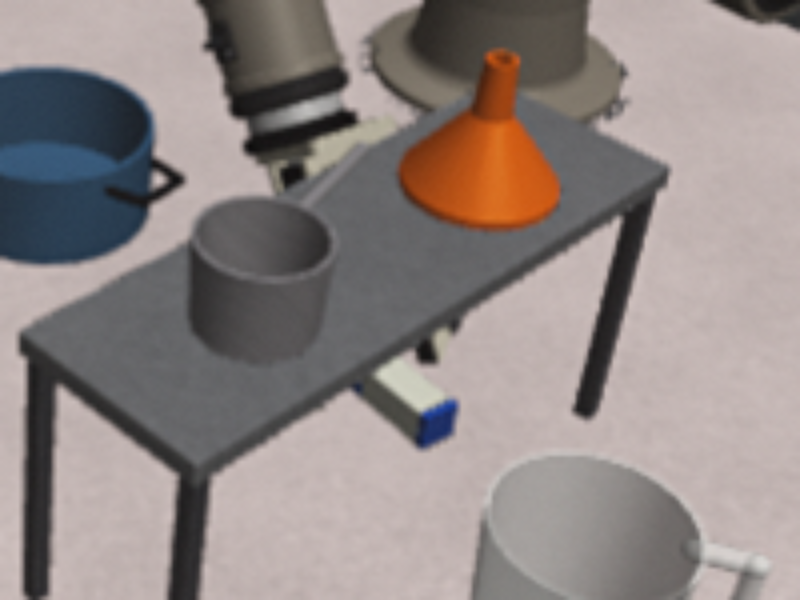

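Picture p6: the gripper is under the board at the blue tube (crop (410,400)), clear of the cup handle and the leg. Descend, close and retreat.

Call:
move_arm([
  [-0.01, 0, 0.07, 0, 0, 0],
  [-0.015, 0, 0.14, 0, 0, 0],
  [-0.015, 0, 0.15, 0, 0, 0],
  [-0.015, 0, 0.15, 0, 0, 0],
])

```text
time: 25.5
tool_pos: [0.427, 0.2393, 0.0092]
tool_rot: [-3.138, -0.63, 1.403]
contact_force: [-0.5, -0.3, 0.2]
opening: 0.0918
grip_force: 0.0
```

Call:
move_arm([
  [0, 0, 0, 0, 0, 0],
  [0, 0, 0, 0, 0, 0],
  [0, 0, 0, 0, 0, 0],
  [0, 0, 0, 0, 0, 0],
  [0, 0, 0, 0, 0, 0],
  [0, 0, 0, 0, 0, 0],
  [0, 0, 0, 0, 0, 0],
  [0, 0, 0, 0, 0, 0],
  [0, 0, 0, 0, 0, 0],
  [0, 0, 0, 0, 0, 0],
], fingers=-1, newtons=15)

```text
time: 26.75
tool_pos: [0.4271, 0.2392, 0.0093]
tool_rot: [-3.139, -0.63, 1.403]
contact_force: [0.2, -0.1, 0.6]
opening: 0.028
grip_force: 15.0
```

Call:
move_arm([
  [0.03, 0, -0.16, 0, 0, 0],
  [0.05, 0, -0.33, 0, 0, 0],
  [-0.03, 0, -0.6, 0, 0, 0],
  [-0.11, 0, -0.8, 0, 0, 0],
  [-0.18, 0, -1, 0, 0, 0],
  [-0.18, 0, -1, 0, 0, 0],
])

```text
time: 27.5
tool_pos: [0.416, 0.1658, 0.0801]
tool_rot: [-3.141, -0.63, 1.402]
contact_force: [0.1, -0.6, -1.3]
opening: 0.028
grip_force: 15.0
```

```bash
python3 - <<'E'
from h import *
print(robot.observe()['opening'])
t=tcp((.439,-.079),90,z=.060,fwd=.005); r=Rt(90)
plan([(t+[0,.18,.10],r),(t+[0,.09,.10],r),(t+[0,0,.07],r),(t,r)])
E
```

```text
0.027986834018758875
now [0.416  0.1658 0.0801] [-180.   -36.1   80.3]
-> [0.439 0.106 0.16 ] shift [ 0.026  0.327 -0.971] rot [ 0.0315 -0.0004 -0.0434] rowmin 1.6 
-> [0.439 0.016 0.16 ] shift [-0.728  0.    -0.529] rot [0. 0. 0.] rowmin 1.4 
-> [ 0.439 -0.074  0.13 ] shift [-0.904  0.    -0.286] rot [0. 0. 0.] rowmin 1.5 
-> [ 0.439 -0.074  0.06 ] shift [-0.411 -0.     0.566] rot [0. 0. 0.] rowmin 1.1
```

Call:
move_arm([
  [0, 0.1, -0.35, 0, 0, 0],
  [0.02, 0.2, -0.7, 0.015, 0, -0.02],
  [0.02, 0.32, -1, 0.031, 0, -0.043],
  [0.02, 0.32, -1, 0.031, 0, -0.043],
  [0.02, 0.32, -1, 0.031, 0, -0.043],
])

```text
time: 28.12
tool_pos: [0.4363, 0.106, 0.1604]
tool_rot: [-3.137, -0.631, 1.568]
contact_force: [0.7, -0.1, -0.1]
opening: 0.0279
grip_force: 15.0
```

Call:
move_arm([
  [-0.3, 0, -0.2, 0, 0, 0],
  [-0.6, 0, -0.4, 0, 0, 0],
  [-0.8, 0, -0.55, 0, 0, 0],
  [-1, 0, -0.65, 0, 0, 0],
  [-1, 0, -0.65, 0, 0, 0],
])

```text
time: 28.75
tool_pos: [0.4368, -0.0139, 0.1539]
tool_rot: [-3.137, -0.632, 1.566]
contact_force: [0.5, 0.1, -0.3]
opening: 0.0282
grip_force: 15.0
```

```bash
python3 - <<'E'
from h import *
print(robot.observe()['opening'])
t=tcp((.439,-.079),90,z=.057,fwd=.005); r=Rt(90)
plan([(t+[0,0,.07],r),(t,r)])
E
```

```text
0.028167883318201442
now [ 0.4368 -0.0139  0.1539] [-179.7  -36.2   89.7]
-> [ 0.439 -0.074  0.127] shift [-0.644  0.024 -0.139] rot [-0.0006 -0.0012 -0.0011] rowmin 1.1 
-> [ 0.439 -0.074  0.057] shift [-0.411 -0.     0.566] rot [0. 0. 0.] rowmin 1.1
```

Call:
move_arm([
  [-0.3, 0, -0.07, 0, 0, 0],
  [-0.5, 0.02, -0.12, 0, 0, 0],
  [-0.64, 0.02, -0.14, 0, 0, 0],
  [-0.64, 0.02, -0.14, 0, 0, 0],
  [-0.75, 0.02, 0.01, 0, 0, 0],
  [-0.85, 0.02, 0.14, 0, 0, 0],
  [-0.95, 0.02, 0.28, 0, 0, 0],
  [-1, 0.02, 0.35, 0, 0, 0],
  [-1, 0.02, 0.35, 0, 0, 0],
])

```text
time: 29.88
tool_pos: [0.4391, -0.0741, 0.0674]
tool_rot: [-3.139, -0.631, 1.569]
contact_force: [0.3, -0.6, 0.4]
opening: 0.0281
grip_force: 15.0
```

```bash
python3 - <<'E'
from h import *
plan([(tcp((.439,-.079),90,z=.057,fwd=.005),Rt(90))]); print(robot.observe()['contact_force'])
E
```

```text
now [ 0.4391 -0.0741  0.0674] [-179.8  -36.2   89.9]
-> [ 0.439 -0.074  0.057] shift [-0.06  -0.001  0.084] rot [-0.0006 -0.0009 -0.0004] rowmin 0.2 
[ 0.26722476 -0.59456228  0.42249209]
```

Call:
move_arm([
  [-0.03, 0, 0.04, 0, 0, 0],
  [-0.06, 0, 0.08, 0, 0, 0],
  [-0.06, 0, 0.08, 0, 0, 0],
])

```text
time: 30.25
tool_pos: [0.4392, -0.0745, 0.0577]
tool_rot: [-3.14, -0.63, 1.57]
contact_force: [-0.5, -0.2, -0.6]
opening: 0.0279
grip_force: 15.0
```

Call:
move_arm([
  [0, 0, 0, 0, 0, 0],
  [0, 0, 0, 0, 0, 0],
  [0, 0, 0, 0, 0, 0],
  [0, 0, 0, 0, 0, 0],
  [0, 0, 0, 0, 0, 0],
], fingers=0.1)

```text
time: 30.88
tool_pos: [0.4393, -0.0745, 0.0579]
tool_rot: [-3.14, -0.63, 1.57]
contact_force: [0.2, -0.2, 0.4]
opening: 0.0503
grip_force: 0.0
```

Call:
move_arm([
  [0.1, 0, -0.15, 0, 0, 0],
  [0.3, 0, -0.45, 0, 0, 0],
  [0.45, 0, -0.65, 0, 0, 0],
  [0.5, 0, -1, 0, 0, 0],
  [0.5, 0, -1, 0, 0, 0],
])

```text
time: 31.5
tool_pos: [0.4405, -0.0945, 0.1706]
tool_rot: [3.138, -0.626, 1.573]
contact_force: [0.2, 1.0, -0.2]
opening: 0.0506
grip_force: 0.0
```

Call:
move_arm([
  [0, 0, -0.4, 0, 0, 0],
  [0, 0, -0.8, 0, 0, 0],
  [0, 0, -1, 0, 0, 0],
  [0, 0, -1, 0, 0, 0],
])

```text
time: 32.0
tool_pos: [0.4397, -0.1524, 0.2492]
tool_rot: [-3.141, -0.629, 1.57]
contact_force: [-0.0, 0.2, 0.4]
opening: 0.0506
grip_force: 0.0
```

```bash
python3 - <<'E'
from h import *
vv,uu=np.mgrid[0:480,0:640]; uv=np.c_[uu.ravel(),vv.ravel()]
c=cam('scene'); t=cam('top')
cv2.imwrite('pics/p7.png',np.hstack([cv2.resize(c['image'][170:310,200:360],None,fx=3,fy=3),cv2.resize(t['image'][180:320,325:430],None,fx=3,fy=3)])[:,:,::-1])
P=pts(c,uv);h=cv2.cvtColor(c['image'],cv2.COLOR_RGB2HSV).reshape(-1,3)
m=(P[:,2]>.035)&(P[:,2]<.075)&(h[:,0]>8)&(h[:,0]<20)&(h[:,1]>70)&(P[:,1]>-.27)&(P[:,1]<.08)&(P[:,0]>.5)&(P[:,0]<.8)
print(cv2.minAreaRect(P[m,:2].astype(np.float32)))
E
```

```text
((0.6440606117248535, -0.1050652265548706), (0.12665511667728424, 0.2466045320034027), 10.24256706237793)
```

View pics/p7.png

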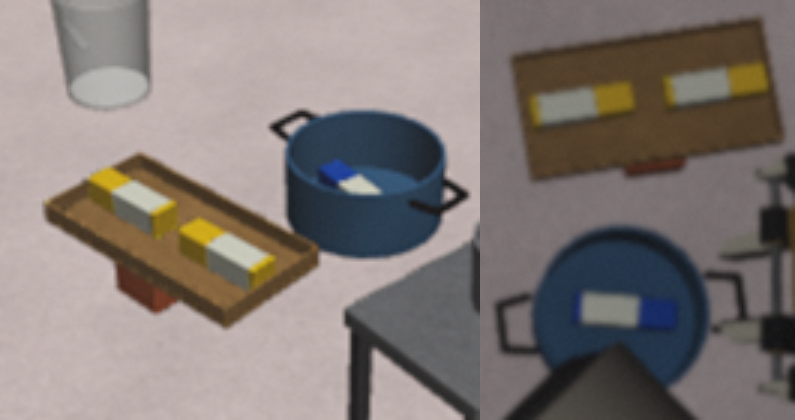

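Picture p7: the blue tube lies in the pot (at (625,310) in the right-hand crop, centred). Both yellow tubes lie flat in the level tray, which hasn't moved (its measured centre shifted under 1 mm).

```bash
python3 -c "
from cell import robot
print(robot.hand_in())"
```

```text
the job is handed in; nothing more can be done
None
```

The job is handed in at about 32 s of the 72 s allowed: the blue tube is in the pot, and one yellow tube lies flat in each half of the level, unmoved tray; no verdict came back.

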